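# Put the pill box away in the soap holder's hidden tray bay

## Task

Stand the round pill box in the rose tray, then slide the tray, pan first, into the hidden bay under the chrome soap holder until it is fully home against the stop, with the pill box still standing in it, and let go. The guides inside cannot be seen and may be set off-centre, so find the long side wall by feel, let the tray line up along it, and never force it. Leave everything else where it is.

Things in the scene. Friction and masses are not known exactly. Their poses are not given: they have to be found in the camera images.
- holder: chrome soap holder, fixed: a hood 125 mm deep (x), 140 mm wide (y), top at 47 mm, a green soap bar on it up to 73 mm. Origin at the centre of its underside; x points from the open front into the bay, y to its left, z up. No floor: the tray slides in on the work surface. Hidden inside are two rigid upright guide walls, 86.5 mm apart face to face, and a stop. Over 25 N between tray and holder is too much
- holder_mouth (a point): middle of the hood's open front, on the work surface, 62.5 mm before the holder's origin; same axes. The opening is 132 mm wide and 42 mm high. The long guide wall, on the left (+y), begins 4.5 mm inside; the short one, on the right, only 52 mm inside. A tray 40 mm in, its middle 19 mm right of the hood's middle, meets neither: move it left to touch the long wall
- holder_home (a point): on the hood's middle line, 51.5 mm inside the mouth, 4 mm above the work surface; same axes. With the tray home, against the hidden flat stop (50 mm wide), tray_pan is level with this point in x, but sideways it is where the guides lead: as a set these sit anywhere up to 13 mm left or right of the hood's middle, and up to 0.03 rad askew (turned about a vertical line level with the holder's origin in x)
- tray_pan (a point): centre of the inner floor of the rose plastic tray (about 0.22 kg): an open pan 110 mm long (x), 84 mm wide (y), walls 12 mm tall and 4 mm thick, standing on the work surface; the point is 4 mm above the tray's underside. x points to the end that goes in first, away from the knob
- tray_knob (a point): the tray's white, round, upright knob, 24 mm in diameter, from 8 to 48 mm above the tray's underside, on a tab 44 mm wide and 8 mm thick behind the pan. The point is on its axis, 30 mm above the underside, 77 mm behind the pan's centre; same axes as tray_pan. Gripped by it, the tray can turn about it: held at 30 N, under some 4 N sideways at the pan
- pillbox_mid (a point): round plastic pill box, teal with a white lid, 48 mm in diameter, 30 mm tall, about 60 g; the point is at its centre, 15 mm above its underside, z up
- denture_case: bystander: rose denture case with a sliding lid, 79 x 99 mm, 46 mm tall; origin at the centre of its underside
- pump_bottle: bystander: amber glass bottle with a black pump top, 68 mm across, 175 mm tall; origin at the centre of its underside
- nailbrush: bystander: wooden nailbrush, 90 x 38 mm, 38 mm tall; origin at the centre of its underside
- tumbler: bystander: white ceramic tumbler, 72 mm across, 95 mm tall; origin at the centre of its underside
- cream_jar: bystander: blue cream jar, 66 mm across, 55 mm tall; origin at the centre of its underside
- pumice: bystander: grey pumice block, 85 x 55 mm, 32 mm tall; origin at the centre of its underside
- shampoo: bystander: green shampoo bottle, 60 mm across, 150 mm tall; origin at the centre of its underside
Things that resemble listed ones, but are neither listed nor needed, are in the scene too. Of the things that look like the part that bears pillbox_mid, take the one that is farthest to the robot's left at the start.

How it is judged:
By the outcome, as a careful person would: the job done as asked, in the order asked, and still so for the second after the job is handed in, with the robot touching nothing.
It also fails if it takes over 72 s, if anything falls off the work surface, if the arm or the gripper's body presses on something with over 40 N, if the wrist force passes 120 N, or if a joint passes its speed limit or range.

## Robot

A 6-joint arm with a two-finger parallel gripper is mounted at the origin on the work surface. World frame = base frame: x ahead of the robot, y to its left, z up, the work surface at z = 0. Lengths are in m, angles in rad, forces in N, time in s.
With the tool pointing down it reaches from about 0.35 to 0.925 m from the base axis. Payload 6.4 kg.
Tool frame: the origin (TCP) lies on the front face of the gripper's body, between the roots of the fingers; the fingertips stand 97 mm ahead of it and the grasp point (between the pads) lies 78 mm ahead of it; z points along the fingers, y is the line along which they close (so a half turn about z gives the same grasp; the last joint's range is limited). The gripper opens to 94 mm and grips with 3 to 60 N. Pads are 16 mm wide; open, the fingers measure 119 mm over their backs; the gripper's body (75 mm by 177 mm) begins 78 mm behind the grasp point.
Start: joints at [0.988, 0.245, 1.558, -0, 1.339, -0.174], TCP at [0.258, 0.596, 0.303] pointing down, gripper open.
Joint ranges: [-3.13, 3.13], [-1.02, 2.26], [0.13, 2.54], [-0.95, 4.09], [0.21, 2.88], [-2.74, 2.74]. Speed limits (rad/s): [2.57, 2.57, 3.14, 3.14, 3.14, 3.14].

## Interface

Orientations are given as a unit quaternion [x, y, z, w].
In Python, from plant import bot, camera, order gives the robot as it stands.
- The arm moves only by the shell command python3 -m handwheel 'ROWS' [FORCE]. ROWS is JSON, a list of rows, each an object of numbers: "x", "y", "z": the shift along the tool's x, y, z in m; "wx", "wy", "wz": the turn, a rotation vector about the tool's x, y, z in degrees; "grip": the opening, from 0 (shut) to 1 (fully open). A call has 1 to 12 rows; each row is the pose to reach, as a shift and turn from the pose commanded when the call began, along the tool's axes at that moment; what a row does not reach only later rows make up. A row lasts 1/12 s, in which the tool goes at most 41.7 mm and 7.16 degrees, less where a joint would pass 70% of its speed; a pose out of reach is approached as far as the arm can. A call with a gripper value outside its range is refused whole. The fingers move at their own pace and stop on an object; FORCE is the grip in N (left out, the last holds). Time passes only in rows, so rows that repeat a pose let the fingers close. It gives the time, the measured TCP pose, the force, the opening and the grip force at its end, in the units of the state.
- bot.sense(): the state, without advancing time (a new reading comes with each control period).
- camera(name): name is "scene" or "top"; returns a dict with "img" (400x640x3 uint8, red, green, blue), "camera_matrix" (3x3 intrinsics, pixels), "k1" (the pictures are not rectified: a ray, as slopes to the right and down, at radius r is drawn at 1 + k1 r^2 times it, then the intrinsics apply), "position" and "attitude" of the camera in the world. Camera axes: x right, y up, looking along -z (the intrinsics and any distortion apply to the point x, -y, -z); pixel columns grow to the right and rows downward; lengths in m; the calibration is good to about 2 mm. A picture is of the moment at which its call begins. There is no depth.
- order.finish_job(): hands the job in; it is judged then, once.
The state is a dict: "clock": time; "joints": joint angles; "dq": joint speeds; "tau": joint torques, N m; "tool_pos": TCP position; "tool_rot": TCP orientation; "contact_force": force on the tool from outside, world axes, zero at the start; "wrist_torque": the same for the moment, N m; "grip_width": finger opening in m; "gripper_force": force on a finger pad.
Only numpy, scipy, OpenCV 4.12 (cv2) and the standard library are available. Lean on these libraries where they do the work, as an engineer would, in place of code of your own. Each camera call takes 0.05 s, during which the arm holds its last target. There are 200 camera calls.

## Working session

There is one attempt and no reset: what is moved stays moved. The work goes in short steps, Python scripts to look and compute and a shell command to move; the robot and the scene stay as the last step left them, time stands still between calls to the robot, and variables do not carry over. Pictures are saved under pics/ and viewed, at most 10 in all, crops included, and the job is handed in when it is done.

```bash
ls; mkdir -p pics; cat > h.py <<'E'
import numpy as np, cv2
from scipy.spatial.transform import Rotation as R
from plant import bot, camera, order
def ray(c,uv):
    K=np.array(c["camera_matrix"]);uv=np.atleast_2d(uv).astype(float)
    n=cv2.undistortPoints(uv.reshape(-1,1,2),K,np.array([c["k1"],0,0,0.]))[:,0]
    d=np.c_[n[:,0],-n[:,1],-np.ones(len(n))]
    a=np.array(c["attitude"])
    Rm=R.from_quat(a).as_matrix() if a.size==4 else a
    return np.array(c["position"]),d@Rm.T
def plane(c,uv,z):
    p,d=ray(c,uv);return p+d*((z-p[2])/d[:,2])[:,None]
def proj(c,X):
    a=np.array(c["attitude"]);Rm=R.from_quat(a).as_matrix() if a.size==4 else a
    q=(np.atleast_2d(X)-c["position"])@Rm
    s=np.c_[q[:,0],-q[:,1]]/-q[:,2:]
    s=s*(1+c["k1"]*(s**2).sum(1))[:,None]
    K=np.array(c["camera_matrix"]);return s@K[:2,:2].T+K[:2,2]
def snap(name,fn):
    c=camera(name);cv2.imwrite(f"pics/{fn}.png",c["img"][...,::-1]);return c
E
python3 - <<'E'
from h import *
for n in("scene","top"):
    c=snap(n,n+"0");print(n,c["position"],c["attitude"],c["k1"],c["camera_matrix"])
s=bot.sense();print({k:np.round(v,3) for k,v in s.items()})
E
```

```text
pics
scene [ 1.26122187 -0.44917701  0.67427449] [0.39058758 0.20875356 0.42189203 0.79111972] -0.08566897104180268 [[373.1138728    0.         324.36628819]
 [  0.         373.1138728  205.94304261]
 [  0.           0.           1.        ]]
top [0.35845535 0.00813617 1.21051787] [ 0.06367288 -0.0744333  -0.69863069  0.70874579] 0.03301171094322794 [[435.91472944   0.         320.23749481]
 [  0.         435.91472944 207.62736385]
 [  0.           0.           1.        ]]
{'clock': np.float64(0.1), 'joints': array([ 0.988,  0.246,  1.559,  0.   ,  1.339, -0.174]), 'dq': array([-0.001,  0.   , -0.003,  0.002, -0.001,  0.001]), 'tau': array([-1.0000e-03, -4.1691e+01, -3.1553e+01,  6.9000e-02,  3.1000e-02,
       -0.0000e+00]), 'tool_pos': array([0.258, 0.596, 0.302]), 'tool_rot': array([ 0.203,  0.979, -0.001, -0.   ]), 'contact_force': array([ 0.195, -0.074,  0.609]), 'wrist_torque': array([-0.006, -0.013,  0.031]), 'gripper_force': np.float64(0.0), 'grip_width': np.float64(0.094)}
```

View pics/scene0.png

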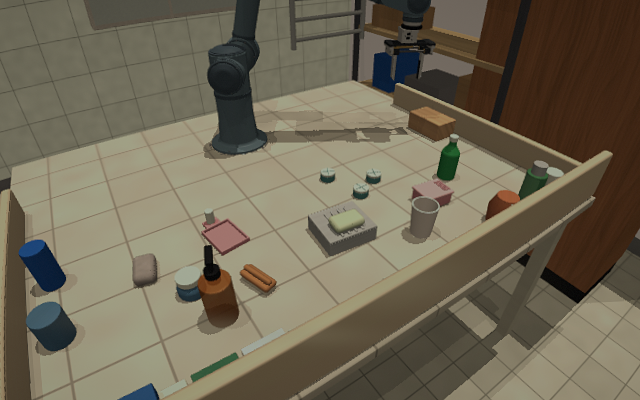

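View pics/top0.png

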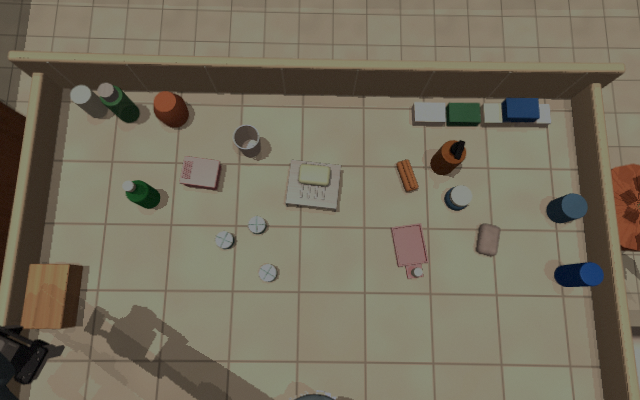

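The three pill boxes sit at top px (224,240), (257,225) and (268,273), and the leftmost is (224,240). The rose tray is at (410,245) with its knob at (418,271), and the holder is at (314,185). Next I'll measure these with masks.

```bash
cat > m.py <<'E'
from h import *
def comps(mask,amin=40):
    n,l,st,ce=cv2.connectedComponentsWithStats(mask.astype(np.uint8));return [(l==i,st[i],ce[i]) for i in range(1,n) if st[i][4]>=amin]
if __name__=="__main__":
    c=camera("top");im=c["img"];hsv=cv2.cvtColor(im,cv2.COLOR_RGB2HSV);H,S,V=[hsv[...,i].astype(int) for i in range(3)]
    for (u,v) in [(224,240),(257,225),(268,273)]:
        print("pill patch",hsv[v-9:v+10:3,u].tolist(), plane(c,[(u,v)],.03)[0].round(3))
    print("tray",hsv[240,405],"bg",hsv[240,370],"holder",hsv[180,295],hsv[205,330],"knob",hsv[272,418])
    rose=((H>168)|(H<6))&(S>70)&(V>60)
    for m,st,ce in comps(rose,300):
        r=cv2.minAreaRect(np.argwhere(m)[:,::-1].astype(np.float32));b=cv2.boxPoints(r)
        print(st,ce.round(1),plane(c,b,.012).round(3).tolist())
    a=im[140:300,190:450];cv2.imwrite("pics/z1.png",cv2.resize(a[...,::-1],None,fx=3,fy=3,interpolation=cv2.INTER_CUBIC))
    s=camera("scene");a=s["img"][160:270,190:400];cv2.imwrite("pics/z2.png",cv2.resize(a[...,::-1],None,fx=3.8,fy=3.8,interpolation=cv2.INTER_CUBIC))
E
python3 m.py
```

```text
pill patch [[40, 6, 136], [75, 4, 140], [80, 17, 133], [84, 19, 133], [98, 7, 141], [102, 9, 141], [26, 44, 99]] [0.499 0.251 0.03 ]
pill patch [[60, 9, 135], [56, 15, 136], [77, 13, 135], [83, 15, 135], [30, 11, 111], [96, 10, 125], [24, 50, 103]] [0.541 0.164 0.03 ]
pill patch [[45, 7, 137], [90, 6, 139], [83, 18, 129], [76, 31, 123], [105, 7, 141], [102, 9, 143], [21, 53, 125]] [0.412 0.129 0.03 ]
tray [  4  66 135] bg [ 24  45 137] holder [ 25  24 137] [ 33  20 137] knob [ 45   7 139]
```

View pics/z1.png

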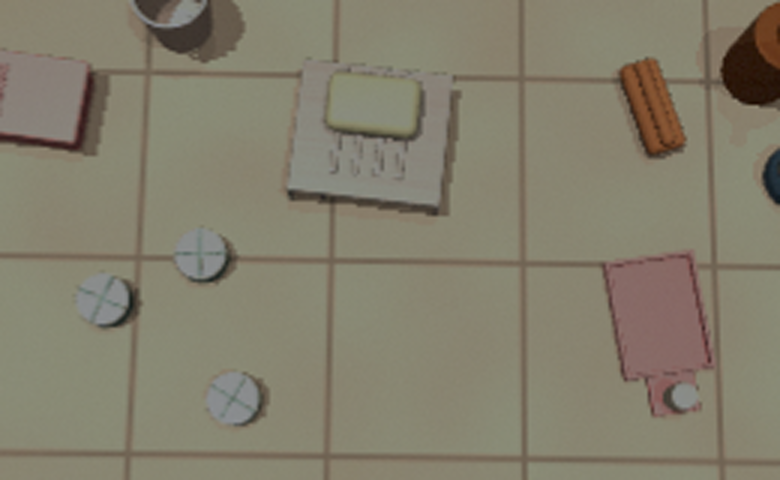

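View pics/z2.png

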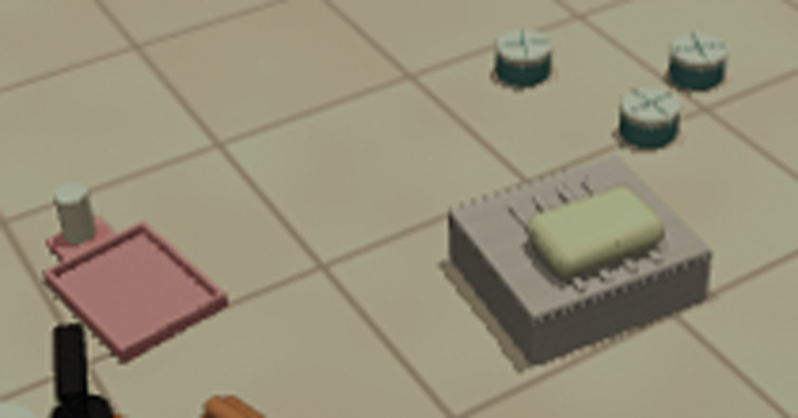

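```bash
cat > m2.py <<'E'
from m import *
def chain(b):
    return b
c=camera("top");im=cv2.GaussianBlur(c["img"],(3,3),0);hsv=cv2.cvtColor(im,cv2.COLOR_RGB2HSV);H,S,V=[hsv[...,i].astype(int) for i in range(3)]
# tray
rose=((H>165)|(H<10))&(S>50)&(V>50); w=np.zeros_like(rose);w[215:285,380:440]=1
m=max(comps(rose&w),key=lambda t:t[1][4])[0].astype(np.uint8)
pan=cv2.morphologyEx(m,cv2.MORPH_OPEN,np.ones((21,21),np.uint8)) # drop tab
pan=m.copy(); pan[266:]=0
r=cv2.minAreaRect(np.argwhere(pan)[:,::-1].astype(np.float32));b=cv2.boxPoints(r)
P=plane(c,b,.012);print("tray corners",P.round(3).tolist(),"sides",np.linalg.norm(np.diff(P,axis=0),axis=1).round(3),"ctr",P.mean(0).round(4))
e=P-P.mean(0)
# knob top
k=(S<25)&(V>110);w=np.zeros_like(k);w[260:285,405:432]=1
for mm,st,ce in comps(k&w,20): K=plane(c,[ce],.048)[0];print("knob",ce,st,K.round(4))
# pill
for box in [(224,240),(257,225),(268,273)]:
    w=np.zeros_like(k);w[box[1]-14:box[1]+15,box[0]-14:box[0]+15]=1
    g=max(comps((S<28)&(V>105)&w),key=lambda t:t[1][4]);cn=cv2.findContours(g[0].astype(np.uint8),0,2)[0][0]
    (ctr,rad)=cv2.minEnclosingCircle(cn);q=plane(c,[ctr,(ctr[0]+rad,ctr[1])],.03);print("pill",ctr,rad,q[0].round(4),"r",np.linalg.norm(q[1]-q[0]).round(4), plane(c,[g[2]],.03)[0].round(4))
# holder
w=np.zeros_like(k);w[155:215,280:350]=1
g=max(comps((S<36)&(V>85)&w),key=lambda t:t[1][4])[0].astype(np.uint8)
g=cv2.morphologyEx(g,cv2.MORPH_CLOSE,np.ones((15,15),np.uint8))
r=cv2.minAreaRect(np.argwhere(g)[:,::-1].astype(np.float32));b=cv2.boxPoints(r)
P=plane(c,b,.047);print("holder px",b.round(1).tolist(),P.round(3).tolist(),"sides",np.linalg.norm(np.diff(P,axis=0),axis=1).round(3),"ctr",P.mean(0).round(4))
h=plane(c,[(190+303/3,140+60/3),(190+453/3,140+74/3),(190+440/3,140+207/3),(190+289/3,140+193/3)],.047)
print("by eye",h.round(3).tolist(),np.linalg.norm(np.diff(h,axis=0),axis=1).round(3),h.mean(0).round(4))
s=bot.sense();print(R.from_quat(s["tool_rot"]).as_matrix().round(3).tolist())
o=c["img"].copy()
for mk,col in((m,(255,0,0)),(g,(0,0,255))):
    cv2.drawContours(o,cv2.findContours(mk,0,2)[0],-1,col,1)
cv2.imwrite("pics/ov.png",cv2.resize(o[140:300,190:450,::-1],None,fx=3,fy=3,interpolation=0))
E
python3 m2.py
```

```text
tray corners [[0.543, -0.205, 0.012], [0.56, -0.29, 0.012], [0.445, -0.307, 0.012], [0.429, -0.224, 0.012]] sides [0.087 0.116 0.086] ctr [ 0.4942 -0.2565  0.012 ]
knob [417.54 271.54] [414 268   8   8  50] [ 0.4207 -0.2678  0.048 ]
pill (223.36207580566406, 239.3275909423828) 8.778820991516113 [0.5008 0.2527 0.03  ] r 0.0236 [0.5012 0.2533 0.03  ]
pill (256.0, 224.0) 8.602425575256348 [0.5441 0.1665 0.03  ] r 0.0234 [0.5442 0.1666 0.03  ]
pill (266.8045654296875, 272.3070983886719) 8.965936660766602 [0.414  0.1322 0.03  ] r 0.0239 [0.4138 0.132  0.03  ]
holder px [[285.5, 202.89999389648438], [290.29998779296875, 158.5], [340.5, 163.89999389648438], [335.6000061035156, 208.39999389648438]] [[0.601, 0.087, 0.047], [0.727, 0.077, 0.047], [0.714, -0.063, 0.047], [0.588, -0.05, 0.047]] sides [0.127 0.14  0.127] ctr [0.6573 0.0127 0.047 ]
by eye [[0.723, 0.075, 0.047], [0.712, -0.064, 0.047], [0.586, -0.053, 0.047], [0.597, 0.084, 0.047]] [0.139 0.126 0.138] [0.6543 0.0104 0.047 ]
[[-0.918, 0.398, -0.001], [0.398, 0.918, -0.001], [0.0, -0.001, -1.0]]
```

View pics/ov.png

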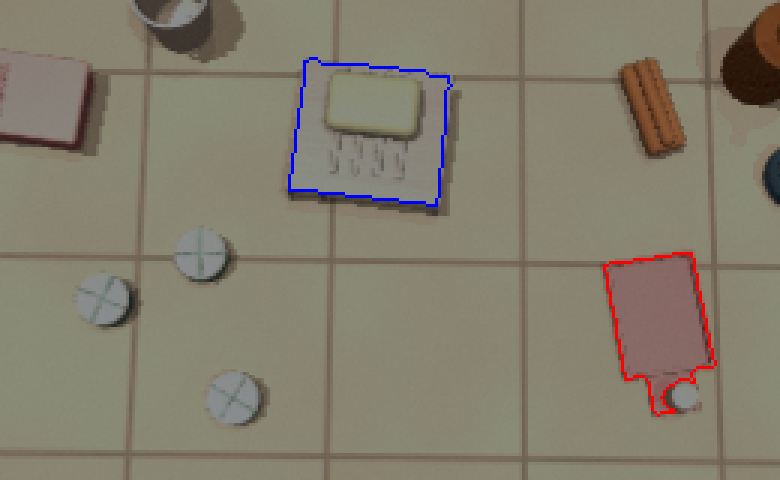

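The overlays fit. The sizes check out: pill radius 23.6 mm, holder 127x140, tray about 115x86. The knob is within 3 mm of its predicted spot.

```bash
cat > go.py <<'E'
import sys
from h import *
# usage: go.py x y z yawdeg(of tool y in world)
def go(x,y,z,yaw=None):
    s=bot.sense();p=np.array(s["tool_pos"]);Rt=R.from_quat(s["tool_rot"]);M=Rt.as_matrix()
    d=M.T@(np.array([x,y,z])-p)
    cy=np.degrees(np.arctan2(M[1,1],M[0,1]))
    if yaw is None: yaw=cy
    dy=(yaw-cy+90)%180-90
    yw=np.radians(cy+dy);t=np.array([np.cos(yw),np.sin(yw),0])
    G=np.c_[np.cross(t,[0,0,-1]),t,[0,0,-1]]
    w=np.degrees((Rt.inv()*R.from_matrix(G)).as_rotvec())
    print("clock",round(float(s["clock"]),2),"tcp",p.round(4),"yawY",round(cy,1),"shift mm",(d*1e3).round(1),"turn",w.round(2),"F",np.round(s["contact_force"],1),"T",np.round(s["wrist_torque"],2),"grip",np.round(s["grip_width"],4),np.round(s["gripper_force"],1),"j6",round(float(s["joints"][5]),2))
if __name__=="__main__": go(*map(float,sys.argv[1:]))
E
python3 go.py .501 .253 .24 8.9
```

```text
clock 0.25 tcp [0.2583 0.5963 0.3022] yawY 66.6 shift mm [-359.2 -218.4   62.3] turn [-5.000e-02  2.000e-02  5.768e+01] F [0.6 0.4 0.1] T [ 0.02 -0.02 -0.04] grip 0.0939 0.0 j6 -0.17
```

```bash
python3 -m handwheel '[{"x":-0.359,"y":-0.218,"z":0.062,"wz":57.7,"grip":1},{"x":-0.359,"y":-0.218,"z":0.062,"wz":57.7},{"x":-0.359,"y":-0.218,"z":0.062,"wz":57.7},{"x":-0.359,"y":-0.218,"z":0.062,"wz":57.7},{"x":-0.359,"y":-0.218,"z":0.062,"wz":57.7},{"x":-0.359,"y":-0.218,"z":0.062,"wz":57.7},{"x":-0.359,"y":-0.218,"z":0.062,"wz":57.7},{"x":-0.359,"y":-0.218,"z":0.062,"wz":57.7},{"x":-0.359,"y":-0.218,"z":0.062,"wz":57.7},{"x":-0.359,"y":-0.218,"z":0.062,"wz":57.7},{"x":-0.359,"y":-0.218,"z":0.062,"wz":57.7},{"x":-0.359,"y":-0.218,"z":0.062,"wz":57.7}]' 15; python3 go.py .501 .253 .102 8.9
```

```text
clock 0.25 tcp [0.2583 0.5963 0.3022] yawY 66.6 shift mm [-359.2 -218.3  200.3] turn [-5.000e-02  2.000e-02  5.768e+01] F [0.6 0.4 0.1] T [ 0.02 -0.02 -0.04] grip 0.0939 0.0 j6 -0.17$[0]: bad value
```

```bash
python3 -m handwheel '[{"x":-0.034,"y":-0.021,"z":0.006,"wz":5.2,"grip":1}]' 15
```

```text
$[0]: bad value
```

```bash
python3 -m handwheel '[{"x":-0.034,"y":-0.021,"z":0.006,"wz":5.2},{"x":-0.068,"y":-0.042,"z":0.012,"wz":10.4},{"x":-0.102,"y":-0.063,"z":0.018,"wz":15.6},{"x":-0.136,"y":-0.084,"z":0.024,"wz":20.8},{"x":-0.170,"y":-0.105,"z":0.030,"wz":26},{"x":-0.204,"y":-0.126,"z":0.036,"wz":31.2},{"x":-0.238,"y":-0.147,"z":0.042,"wz":36.4},{"x":-0.272,"y":-0.168,"z":0.048,"wz":41.6},{"x":-0.306,"y":-0.189,"z":0.054,"wz":46.8},{"x":-0.306,"y":-0.189,"z":0.054,"wz":46.8}]'; python3 go.py .501 .253 .24 8.9
```

```text
clock 0.25 tcp [0.2583 0.5963 0.3022] yawY 66.6 shift mm [-359.2 -218.4   62.3] turn [-5.000e-02  2.000e-02  5.768e+01] F [0.6 0.4 0.1] T [ 0.02 -0.02 -0.04] grip 0.0939 0.0 j6 -0.17$[0]: bad value
```

```bash
python3 -m handwheel '[{"x":-0.034,"y":-0.021,"z":0.006,"wx":0,"wy":0,"wz":5.2,"grip":1}]' 15; echo; python3 go.py .501 .253 .24 8.9
```

```text
clock: 0.33
tool_pos: [0.279, 0.5666, 0.2977]
tool_rot: [0.245, 0.969, 0.002, -0.0]
contact_force: [0.5, 0.7, 1.0]
grip_width: 0.0943
gripper_force: 0.0

clock 0.33 tcp [0.279  0.5666 0.2977] yawY 61.6 shift mm [-344.4 -170.6   56.7] turn [ 0.15 -0.16 52.72] F [0.5 0.7 1. ] T [ 0.03 -0.01 -0.04] grip 0.0943 0.0 j6 -0.14
```

```bash
python3 -m handwheel '[{"x":-0.3415,"y":-0.167,"z":0.056,"wx":0,"wy":0,"wz":52.5,"grip":1},{"x":-0.3415,"y":-0.167,"z":0.056,"wx":0,"wy":0,"wz":52.5,"grip":1},{"x":-0.3415,"y":-0.167,"z":0.056,"wx":0,"wy":0,"wz":52.5,"grip":1},{"x":-0.3415,"y":-0.167,"z":0.056,"wx":0,"wy":0,"wz":52.5,"grip":1},{"x":-0.3415,"y":-0.167,"z":0.056,"wx":0,"wy":0,"wz":52.5,"grip":1},{"x":-0.3415,"y":-0.167,"z":0.056,"wx":0,"wy":0,"wz":52.5,"grip":1},{"x":-0.3415,"y":-0.167,"z":0.056,"wx":0,"wy":0,"wz":52.5,"grip":1},{"x":-0.3415,"y":-0.167,"z":0.056,"wx":0,"wy":0,"wz":52.5,"grip":1},{"x":-0.3415,"y":-0.167,"z":0.056,"wx":0,"wy":0,"wz":52.5,"grip":1},{"x":-0.3415,"y":-0.167,"z":0.056,"wx":0,"wy":0,"wz":52.5,"grip":1},{"x":-0.3415,"y":-0.167,"z":0.056,"wx":0,"wy":0,"wz":52.5,"grip":1},{"x":-0.3415,"y":-0.167,"z":0.056,"wx":0,"wy":0,"wz":52.5,"grip":1}]' 15 >/dev/null; python3 go.py .501 .253 .102 8.9
```

```text
clock 1.33 tcp [0.5008 0.2536 0.2406] yawY 8.8 shift mm [ -0.7   0.2 138.6] turn [-0.03 -0.03 -0.07] F [-0.   0.8  0.2] T [-0.03  0.08  0.04] grip 0.094 0.0 j6 0.11
```

```bash
python3 -m handwheel '[{"x":-0.0007,"y":0,"z":0.04,"wx":0,"wy":0,"wz":0,"grip":1},{"x":-0.0007,"y":0,"z":0.08,"wx":0,"wy":0,"wz":0,"grip":1},{"x":-0.0007,"y":0,"z":0.11,"wx":0,"wy":0,"wz":0,"grip":1},{"x":-0.0007,"y":0,"z":0.13,"wx":0,"wy":0,"wz":0,"grip":1},{"x":-0.0007,"y":0,"z":0.1385,"wx":0,"wy":0,"wz":0,"grip":1},{"x":-0.0007,"y":0,"z":0.1385,"wx":0,"wy":0,"wz":0,"grip":1},{"x":-0.0007,"y":0,"z":0.1385,"wx":0,"wy":0,"wz":0,"grip":0.3},{"x":-0.0007,"y":0,"z":0.1385,"wx":0,"wy":0,"wz":0,"grip":0.3},{"x":-0.0007,"y":0,"z":0.1385,"wx":0,"wy":0,"wz":0,"grip":0.3},{"x":-0.0007,"y":0,"z":0.1385,"wx":0,"wy":0,"wz":0,"grip":0.3},{"x":-0.0007,"y":0,"z":0.1385,"wx":0,"wy":0,"wz":0,"grip":0.3},{"x":-0.0007,"y":0,"z":0.1385,"wx":0,"wy":0,"wz":0,"grip":0.3}]' 15 >/dev/null; python3 go.py .494 -.2575 .24 8.9
```

```text
clock 2.33 tcp [0.5014 0.2528 0.1028] yawY 8.9 shift mm [-503.1  -85.9 -137.4] turn [ 0.06 -0.01 -0.03] F [ 0.1  1.  -0.4] T [-0.03  0.04 -0.07] grip 0.0574 0.0 j6 0.11
```

```bash
python3 -m handwheel '[{"x":0,"y":0,"z":0,"wx":0,"wy":0,"wz":0,"grip":0.3},{"x":0,"y":0,"z":0,"wx":0,"wy":0,"wz":0,"grip":0.3},{"x":0,"y":0,"z":0,"wx":0,"wy":0,"wz":0,"grip":0.3},{"x":0,"y":0,"z":-0.02,"wx":0,"wy":0,"wz":0,"grip":0.3},{"x":0,"y":0,"z":-0.05,"wx":0,"wy":0,"wz":0,"grip":0.3},{"x":0,"y":0,"z":-0.08,"wx":0,"wy":0,"wz":0,"grip":0.3},{"x":0,"y":0,"z":-0.1,"wx":0,"wy":0,"wz":0,"grip":0.3},{"x":0,"y":0,"z":-0.1,"wx":0,"wy":0,"wz":0,"grip":0.3}]' 15 >/dev/null; python3 go.py .494 -.2575 .2 8.9
```

```text
clock 3.0 tcp [0.5034 0.2535 0.207 ] yawY 8.9 shift mm [-503.4  -88.2    5.7] turn [ 0.5  -0.06 -0.02] F [-0.2  0.4  0.8] T [-0.06  0.01  0.02] grip 0.0474 15.0 j6 0.11
```

```bash
python3 -m handwheel '[{"x":-0.03,"y":-0.005,"z":0,"wx":0,"wy":0,"wz":0,"grip":0.3},{"x":-0.07,"y":-0.012,"z":0,"wx":0,"wy":0,"wz":0,"grip":0.3},{"x":-0.11,"y":-0.019,"z":0,"wx":0,"wy":0,"wz":0,"grip":0.3},{"x":-0.15,"y":-0.026,"z":0,"wx":0,"wy":0,"wz":0,"grip":0.3},{"x":-0.19,"y":-0.033,"z":0,"wx":0,"wy":0,"wz":0,"grip":0.3},{"x":-0.23,"y":-0.04,"z":0,"wx":0,"wy":0,"wz":0,"grip":0.3},{"x":-0.27,"y":-0.047,"z":0,"wx":0,"wy":0,"wz":0,"grip":0.3},{"x":-0.31,"y":-0.054,"z":0,"wx":0,"wy":0,"wz":0,"grip":0.3},{"x":-0.35,"y":-0.061,"z":0,"wx":0,"wy":0,"wz":0,"grip":0.3},{"x":-0.39,"y":-0.068,"z":0,"wx":0,"wy":0,"wz":0,"grip":0.3},{"x":-0.42,"y":-0.074,"z":0,"wx":0,"wy":0,"wz":0,"grip":0.3},{"x":-0.43,"y":-0.077,"z":0,"wx":0,"wy":0,"wz":0,"grip":0.3}]' 15 >/dev/null; python3 - <<'E'
from m import *
from go import go
go(.494,-.2575,.2,8.9)
c=camera("top");im=cv2.GaussianBlur(c["img"],(3,3),0);hsv=cv2.cvtColor(im,cv2.COLOR_RGB2HSV);H,S,V=[hsv[...,i].astype(int) for i in range(3)]
rose=((H>165)|(H<10))&(S>50)&(V>50);rose[:215]=0;rose[264:]=0;rose[:,:380]=0;rose[:,440:]=0
m=max(comps(rose),key=lambda t:t[1][4])[0].astype(np.uint8)
b=cv2.boxPoints(cv2.minAreaRect(np.argwhere(m)[:,::-1].astype(np.float32)))
P=plane(c,b,.012);print(P.round(3).tolist(),P.mean(0).round(4))
E
```

```text
clock 4.0 tcp [ 0.4906 -0.1875  0.2008] yawY 8.6 shift mm [-69.8  -7.1   0.8] turn [-0.07 -0.01 -0.26] F [ 0.1  0.2 -0.9] T [-0.06  0.04  0.03] grip 0.0476 15.0 j6 -0.73Traceback (most recent call last):
  File "<stdin>", line 6, in <module>
ValueError: max() iterable argument is empty
```

```bash
python3 -m handwheel '[{"x":-0.03,"y":-0.003,"z":0,"wx":0,"wy":0,"wz":0,"grip":0.3},{"x":-0.055,"y":-0.005,"z":0,"wx":0,"wy":0,"wz":0,"grip":0.3},{"x":-0.068,"y":-0.0055,"z":0,"wx":0,"wy":0,"wz":0,"grip":0.3},{"x":-0.0685,"y":-0.0055,"z":0,"wx":0,"wy":0,"wz":0,"grip":0.3},{"x":-0.0685,"y":-0.0055,"z":0.03,"wx":0,"wy":0,"wz":0,"grip":0.3},{"x":-0.0685,"y":-0.0055,"z":0.06,"wx":0,"wy":0,"wz":0,"grip":0.3},{"x":-0.0685,"y":-0.0055,"z":0.075,"wx":0,"wy":0,"wz":0,"grip":0.3},{"x":-0.0685,"y":-0.0055,"z":0.082,"wx":0,"wy":0,"wz":0,"grip":0.3},{"x":-0.0685,"y":-0.0055,"z":0.082,"wx":0,"wy":0,"wz":0,"grip":0.3},{"x":-0.0685,"y":-0.0055,"z":0.082,"wx":0,"wy":0,"wz":0,"grip":0.3}]' 15 >/dev/null; python3 go.py .496 -.256 .108 8.9; python3 - <<'E'
from h import *
c=snap("scene","s1");a=c["img"][170:280,170:300]
cv2.imwrite("pics/s1.png",cv2.resize(a[...,::-1],None,fx=5,fy=5,interpolation=cv2.INTER_CUBIC))
E
```

```text
clock 4.88 tcp [ 0.4969 -0.2516  0.1205] yawY 8.9 shift mm [-4.2 -1.5 12.5] turn [ 0.01 -0.01  0.04] F [-0.3 -0.7 -0.6] T [-0.1   0.08  0.02] grip 0.0477 15.0 j6 -0.83
```

View pics/s1.png

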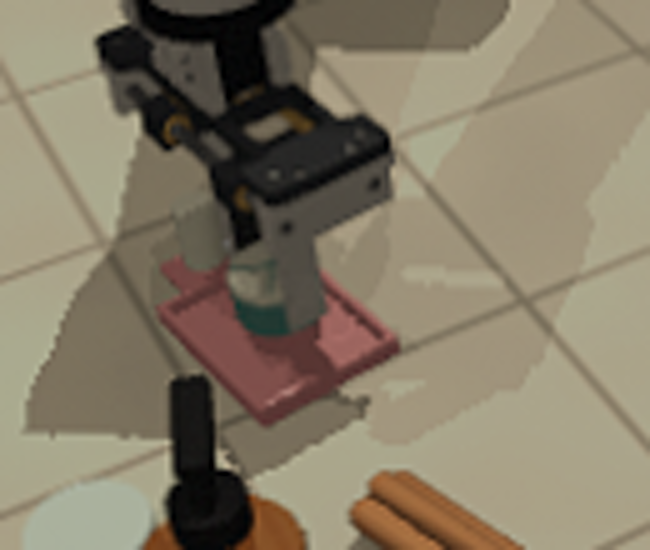

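The pill box hangs upright over the pan (crop about 265,320), inside the walls, with the knob clear behind the fingers. Now I'll lower it and release.

```bash
python3 -m handwheel '[{"x":-0.003,"y":-0.0015,"z":0.004,"wx":0,"wy":0,"wz":0,"grip":0.3},{"x":-0.0042,"y":-0.0015,"z":0.008,"wx":0,"wy":0,"wz":0,"grip":0.3},{"x":-0.0042,"y":-0.0015,"z":0.011,"wx":0,"wy":0,"wz":0,"grip":0.3},{"x":-0.0042,"y":-0.0015,"z":0.0125,"wx":0,"wy":0,"wz":0,"grip":0.3},{"x":-0.0042,"y":-0.0015,"z":0.0128,"wx":0,"wy":0,"wz":0,"grip":0.3},{"x":-0.0042,"y":-0.0015,"z":0.0128,"wx":0,"wy":0,"wz":0,"grip":0.3}]' 15; python3 go.py .496 -.256 .107 8.9
```

```text
clock: 5.43
tool_pos: [0.4956, -0.2568, 0.1072]
tool_rot: [0.65, 0.76, 0.0, -0.0]
contact_force: [0.2, 0.9, -0.0]
grip_width: 0.0476
gripper_force: 15.0
clock 5.43 tcp [ 0.4956 -0.2568  0.1072] yawY 8.9 shift mm [0.8 0.5 0.2] turn [-0.01 -0.02 -0.03] F [ 0.2  0.9 -0. ] T [-0.02  0.06  0.02] grip 0.0476 15.0 j6 -0.84
```

```bash
python3 -m handwheel '[{"x":0,"y":0,"z":0.001,"wx":0,"wy":0,"wz":0,"grip":0.3},{"x":0,"y":0,"z":0.001,"wx":0,"wy":0,"wz":0,"grip":0.3},{"x":0,"y":0,"z":0.001,"wx":0,"wy":0,"wz":0,"grip":0.62},{"x":0,"y":0,"z":0.001,"wx":0,"wy":0,"wz":0,"grip":0.62},{"x":0,"y":0,"z":0.001,"wx":0,"wy":0,"wz":0,"grip":0.62},{"x":0,"y":0,"z":0.001,"wx":0,"wy":0,"wz":0,"grip":0.62},{"x":0,"y":0,"z":-0.008,"wx":0,"wy":0,"wz":0,"grip":0.62},{"x":0,"y":0,"z":-0.03,"wx":0,"wy":0,"wz":0,"grip":0.62},{"x":0,"y":0,"z":-0.06,"wx":0,"wy":0,"wz":0,"grip":0.62},{"x":0,"y":0,"z":-0.09,"wx":0,"wy":0,"wz":0,"grip":0.62},{"x":0,"y":0,"z":-0.1,"wx":0,"wy":0,"wz":0,"grip":0.62}]' 15; python3 go.py .42 -.2685 .2 98.9
```

```text
clock: 6.35
tool_pos: [0.4974, -0.2581, 0.2128]
tool_rot: [0.65, 0.76, 0.0, 0.004]
contact_force: [0.9, -0.3, 0.8]
grip_width: 0.0585
gripper_force: 0.0
clock 6.35 tcp [ 0.4974 -0.2581  0.2128] yawY 8.9 shift mm [  1.8 -78.2  12.3] turn [5.100e-01 2.000e-02 8.999e+01] F [ 0.9 -0.3  0.8] T [-0.08  0.02 -0.05] grip 0.0585 0.0 j6 -0.84
```

```bash
python3 -m handwheel '[{"x":0.0018,"y":-0.02,"z":0,"wx":0,"wy":0,"wz":7,"grip":0.65},{"x":0.0018,"y":-0.04,"z":0,"wx":0,"wy":0,"wz":14,"grip":0.65},{"x":0.0018,"y":-0.06,"z":0,"wx":0,"wy":0,"wz":21,"grip":0.65},{"x":0.0018,"y":-0.078,"z":0,"wx":0,"wy":0,"wz":28,"grip":0.65},{"x":0.0018,"y":-0.078,"z":0,"wx":0,"wy":0,"wz":35,"grip":0.65},{"x":0.0018,"y":-0.078,"z":0,"wx":0,"wy":0,"wz":42,"grip":0.65},{"x":0.0018,"y":-0.078,"z":0,"wx":0,"wy":0,"wz":49,"grip":0.65},{"x":0.0018,"y":-0.078,"z":0,"wx":0,"wy":0,"wz":56,"grip":0.65},{"x":0.0018,"y":-0.078,"z":0,"wx":0,"wy":0,"wz":63,"grip":0.65},{"x":0.0018,"y":-0.078,"z":0,"wx":0,"wy":0,"wz":70,"grip":0.65},{"x":0.0018,"y":-0.078,"z":0,"wx":0,"wy":0,"wz":77,"grip":0.65},{"x":0.0018,"y":-0.078,"z":0,"wx":0,"wy":0,"wz":84,"grip":0.65}]' 15 >/dev/null; python3 - <<'E'
from h import *
from go import go
go(.4205,-.268,.109,98.9)
c=snap("scene","s2");d=camera("top")
a=np.vstack([cv2.resize(i[...,::-1],None,fx=4,fy=4,interpolation=cv2.INTER_CUBIC) for i in (c["img"][180:255,170:300],d["img"][215:285,370:500])])
cv2.imwrite("pics/s2.png",a)
E
```

```text
clock 7.35 tcp [ 0.4181 -0.2669  0.2071] yawY -75.5 shift mm [ 2.   1.7 98.1] turn [-0.02  0.02  5.63] F [ 0.3 -0.8  0.3] T [-0.01  0.16  0.  ] grip 0.0614 0.0 j6 0.52
```

View pics/s2.png

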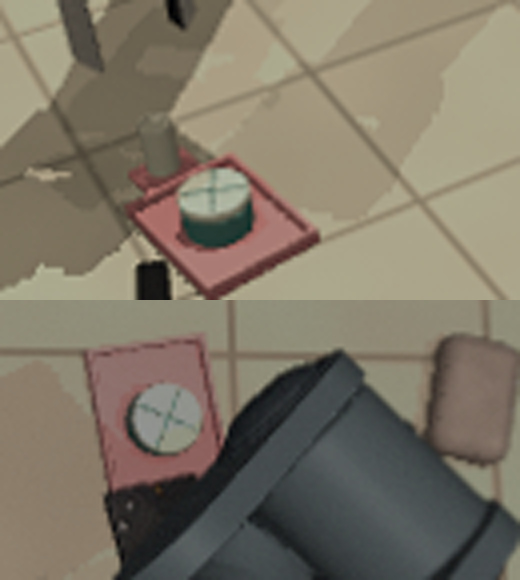

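The pill box stands in the pan (scene crop at 215,205) and the knob is visible behind it at (160,150). Now I'll descend and grip the knob.

```bash
python3 -m handwheel '[{"x":0.002,"y":0.0017,"z":0.03,"wx":0,"wy":0,"wz":5.6,"grip":0.65},{"x":0.002,"y":0.0017,"z":0.06,"wx":0,"wy":0,"wz":5.6,"grip":0.65},{"x":0.002,"y":0.0017,"z":0.085,"wx":0,"wy":0,"wz":5.6,"grip":0.65},{"x":0.002,"y":0.0017,"z":0.096,"wx":0,"wy":0,"wz":5.6,"grip":0.65},{"x":0.002,"y":0.0017,"z":0.098,"wx":0,"wy":0,"wz":5.6,"grip":0.65},{"x":0.002,"y":0.0017,"z":0.098,"wx":0,"wy":0,"wz":5.6,"grip":0.1},{"x":0.002,"y":0.0017,"z":0.098,"wx":0,"wy":0,"wz":5.6,"grip":0.1},{"x":0.002,"y":0.0017,"z":0.098,"wx":0,"wy":0,"wz":5.6,"grip":0.1},{"x":0.002,"y":0.0017,"z":0.098,"wx":0,"wy":0,"wz":5.6,"grip":0.1},{"x":0.002,"y":0.0017,"z":0.098,"wx":0,"wy":0,"wz":5.6,"grip":0.1},{"x":0.002,"y":0.0017,"z":0.098,"wx":0,"wy":0,"wz":5.6,"grip":0.1},{"x":0.002,"y":0.0017,"z":0.098,"wx":0,"wy":0,"wz":5.6,"grip":0.1}]' 30; python3 -m handwheel '[{"x":0,"y":0,"z":0,"wx":0,"wy":0,"wz":0,"grip":0.1},{"x":0,"y":0,"z":0,"wx":0,"wy":0,"wz":0,"grip":0.1},{"x":0,"y":0,"z":0,"wx":0,"wy":0,"wz":0,"grip":0.1},{"x":0,"y":0,"z":0,"wx":0,"wy":0,"wz":0,"grip":0.1}]' 30 ;python3 go.py .4205 -.268 .109 98.9
```

```text
clock: 8.45
tool_pos: [0.421, -0.2686, 0.1101]
tool_rot: [0.997, 0.081, 0.0, 0.001]
contact_force: [-0.2, -0.3, 3.2]
grip_width: 0.0234
gripper_force: 30.0
clock: 8.78
tool_pos: [0.4211, -0.2686, 0.1101]
tool_rot: [0.997, 0.081, 0.0, 0.0]
contact_force: [-1.6, 1.1, 5.6]
grip_width: 0.0236
gripper_force: 30.0
clock 8.78 tcp [ 0.4211 -0.2686  0.1101] yawY -80.7 shift mm [-0.4 -0.7  1.1] turn [ 0.05 -0.03  0.39] F [-1.6  1.1  5.6] T [-0.    0.29 -0.02] grip 0.0236 30.0 j6 0.61
```

```bash
python3 go.py .431 -.13 .111 -88;python3 go.py .441 .013 .111 -95.4
```

```text
clock 8.78 tcp [ 0.4211 -0.2686  0.1101] yawY -80.7 shift mm [  32.2 -135.2   -1. ] turn [ 0.05 -0.03  7.29] F [-1.6  1.1  5.6] T [-0.    0.29 -0.02] grip 0.0236 30.0 j6 0.61
clock 8.78 tcp [ 0.4211 -0.2686  0.1101] yawY -80.7 shift mm [  65.1 -274.7   -1.2] turn [ 0.05 -0.03 14.69] F [-1.6  1.1  5.6] T [-0.    0.29 -0.02] grip 0.0236 30.0 j6 0.61
```

```bash
python3 -m handwheel '[{"x":0,"y":0,"z":-0.0012,"wx":0,"wy":0,"wz":0,"grip":0.1},{"x":0.001,"y":-0.004,"z":-0.0012,"wx":0,"wy":0,"wz":0.2,"grip":0.1},{"x":0.003,"y":-0.012,"z":-0.0012,"wx":0,"wy":0,"wz":0.6,"grip":0.1},{"x":0.006,"y":-0.025,"z":-0.0012,"wx":0,"wy":0,"wz":1.3,"grip":0.1},{"x":0.010,"y":-0.041,"z":-0.0012,"wx":0,"wy":0,"wz":2.2,"grip":0.1},{"x":0.0135,"y":-0.057,"z":-0.0012,"wx":0,"wy":0,"wz":3.0,"grip":0.1},{"x":0.017,"y":-0.073,"z":-0.0012,"wx":0,"wy":0,"wz":3.9,"grip":0.1},{"x":0.021,"y":-0.089,"z":-0.0012,"wx":0,"wy":0,"wz":4.7,"grip":0.1},{"x":0.025,"y":-0.105,"z":-0.0012,"wx":0,"wy":0,"wz":5.6,"grip":0.1},{"x":0.028,"y":-0.119,"z":-0.0012,"wx":0,"wy":0,"wz":6.4,"grip":0.1},{"x":0.031,"y":-0.129,"z":-0.0012,"wx":0,"wy":0,"wz":6.9,"grip":0.1},{"x":0.032,"y":-0.134,"z":-0.0012,"wx":0,"wy":0,"wz":7.2,"grip":0.1}]' 30;python3 go.py .441 .013 .111 -95.4
```

```text
clock: 9.78
tool_pos: [0.4303, -0.1291, 0.1102]
tool_rot: [1.0, 0.019, -0.0, -0.0]
contact_force: [-0.3, -1.6, -1.4]
grip_width: 0.0231
gripper_force: 30.0
clock 9.78 tcp [ 0.4303 -0.1291  0.1102] yawY -87.9 shift mm [  16.  -141.6   -0.8] turn [-0.02  0.04  7.53] F [-0.3 -1.6 -1.4] T [-0.24  0.09 -0.12] grip 0.0231 30.0 j6 0.99
```

```bash
python3 -m handwheel '[{"x":0.0005,"y":-0.006,"z":0,"wx":0,"wy":0,"wz":0.3,"grip":0.1},{"x":0.0015,"y":-0.015,"z":0,"wx":0,"wy":0,"wz":0.8,"grip":0.1},{"x":0.003,"y":-0.029,"z":0,"wx":0,"wy":0,"wz":1.5,"grip":0.1},{"x":0.005,"y":-0.045,"z":0,"wx":0,"wy":0,"wz":2.4,"grip":0.1},{"x":0.007,"y":-0.061,"z":0,"wx":0,"wy":0,"wz":3.2,"grip":0.1},{"x":0.0085,"y":-0.077,"z":0,"wx":0,"wy":0,"wz":4.1,"grip":0.1},{"x":0.0105,"y":-0.093,"z":0,"wx":0,"wy":0,"wz":4.9,"grip":0.1},{"x":0.0125,"y":-0.109,"z":0,"wx":0,"wy":0,"wz":5.8,"grip":0.1},{"x":0.014,"y":-0.124,"z":0,"wx":0,"wy":0,"wz":6.5,"grip":0.1},{"x":0.0155,"y":-0.135,"z":0,"wx":0,"wy":0,"wz":7.1,"grip":0.1},{"x":0.016,"y":-0.141,"z":0,"wx":0,"wy":0,"wz":7.5,"grip":0.1},{"x":0.016,"y":-0.141,"z":0,"wx":0,"wy":0,"wz":7.5,"grip":0.1}]' 30 > /dev/null;python3 go.py .441 .013 .111 -95.4; cat > m3.py <<'E'
import sys
from m import *
c=camera("top");im=cv2.GaussianBlur(c["img"],(3,3),0);hsv=cv2.cvtColor(im,cv2.COLOR_RGB2HSV);H,S,V=[hsv[...,i].astype(int) for i in range(3)]
rose=((H>165)|(H<10))&(S>45)&(V>40);rose[:195]=0;rose[290:]=0;rose[:,:280]=0;rose[:,400:]=0
for m,st,ce in comps(rose,30):
    b=cv2.boxPoints(cv2.minAreaRect(np.argwhere(m)[:,::-1].astype(np.float32)));print(st,plane(c,b,.012).round(3).tolist())
cv2.imwrite(f"pics/{sys.argv[1]}.png",np.vstack([cv2.resize(i[...,::-1],(600,300),interpolation=cv2.INTER_CUBIC) for i in (c["img"][160:260,250:450],camera("scene")["img"][170:270,220:420])]))
E
python3 m3.py t3
```

```text
clock 10.78 tcp [0.4411 0.0116 0.1102] yawY -95.4 shift mm [-0.2 -1.4 -0.8] turn [-0.03  0.08  0.05] F [-0.7  0.5 -0.5] T [0.1  0.26 0.04] grip 0.0235 30.0 j6 1.43
[301 216  32  24 435] [[0.517, 0.046, 0.012], [0.576, 0.04, 0.012], [0.566, -0.043, 0.012], [0.508, -0.036, 0.012]]
```

View pics/t3.png

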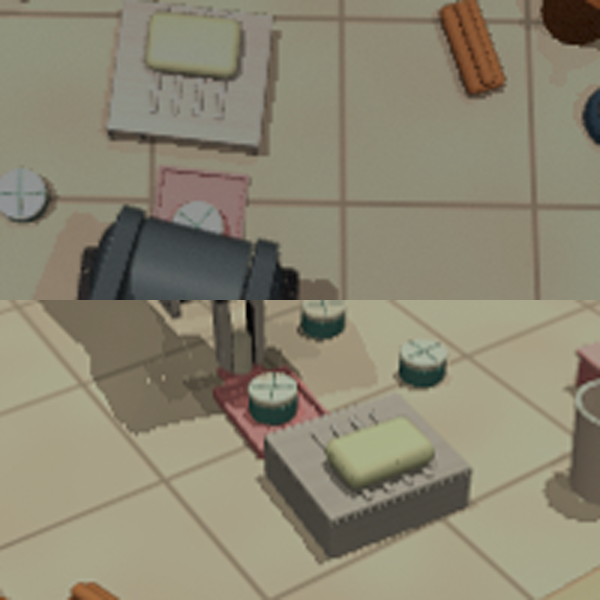

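The tray is lined up ahead of the mouth: front edge at top crop about (203,172), with the pill box standing in the pan. In tool axes, x now points into the bay and y to the right.

```bash
python3 -m handwheel '[{"x":0.003,"y":-0.001,"z":0,"wx":0,"wy":0,"wz":0,"grip":0.1},{"x":0.008,"y":-0.002,"z":0,"wx":0,"wy":0,"wz":0,"grip":0.1},{"x":0.014,"y":-0.002,"z":0,"wx":0,"wy":0,"wz":0,"grip":0.1},{"x":0.020,"y":-0.002,"z":0,"wx":0,"wy":0,"wz":0,"grip":0.1},{"x":0.025,"y":-0.002,"z":0,"wx":0,"wy":0,"wz":0,"grip":0.1},{"x":0.028,"y":-0.002,"z":0,"wx":0,"wy":0,"wz":0,"grip":0.1},{"x":0.030,"y":-0.002,"z":0,"wx":0,"wy":0,"wz":0,"grip":0.1}]' 30;python3 -m handwheel '[{"x":0.003,"y":0,"z":0,"wx":0,"wy":0,"wz":0,"grip":0.1},{"x":0.008,"y":0,"z":0,"wx":0,"wy":0,"wz":0,"grip":0.1},{"x":0.014,"y":0,"z":0,"wx":0,"wy":0,"wz":0,"grip":0.1},{"x":0.020,"y":0,"z":0,"wx":0,"wy":0,"wz":0,"grip":0.1},{"x":0.025,"y":0,"z":0,"wx":0,"wy":0,"wz":0,"grip":0.1},{"x":0.029,"y":0,"z":0,"wx":0,"wy":0,"wz":0,"grip":0.1},{"x":0.030,"y":0,"z":0,"wx":0,"wy":0,"wz":0,"grip":0.1}]' 30; python3 go.py .5023 .0078 .110 -95.4
```

```text
clock: 11.47
tool_pos: [0.4722, 0.0096, 0.1105]
tool_rot: [0.999, -0.047, -0.0, 0.0]
contact_force: [-1.4, 0.3, -2.4]
grip_width: 0.0235
gripper_force: 30.0
clock: 12.05
tool_pos: [0.5023, 0.0069, 0.1107]
tool_rot: [0.999, -0.047, 0.0, 0.0]
contact_force: [-1.3, 0.4, -1.3]
grip_width: 0.0234
gripper_force: 30.0
clock 12.05 tcp [0.5023 0.0069 0.1107] yawY -95.4 shift mm [-0.1 -0.9  0.7] turn [ 0.   -0.03 -0.02] F [-1.3  0.4 -1.3] T [-0.    0.3  -0.03] grip 0.0234 30.0 j6 1.45
```

```bash
for i in 1; do python3 -m handwheel '[{"x":0,"y":-0.0015,"z":0,"wx":0,"wy":0,"wz":0,"grip":0.1},{"x":0,"y":-0.003,"z":0,"wx":0,"wy":0,"wz":0,"grip":0.1},{"x":0,"y":-0.003,"z":0,"wx":0,"wy":0,"wz":0,"grip":0.1}]' 30 >/dev/null;done; python3 go.py .5 0 .11; python3 -m handwheel '[{"x":0,"y":-0.0015,"z":0,"wx":0,"wy":0,"wz":0,"grip":0.1},{"x":0,"y":-0.003,"z":0,"wx":0,"wy":0,"wz":0,"grip":0.1},{"x":0,"y":-0.003,"z":0,"wx":0,"wy":0,"wz":0,"grip":0.1}]' 30 >/dev/null; python3 go.py .5 0 .11;  python3 -m handwheel '[{"x":0,"y":-0.0015,"z":0,"wx":0,"wy":0,"wz":0,"grip":0.1},{"x":0,"y":-0.003,"z":0,"wx":0,"wy":0,"wz":0,"grip":0.1},{"x":0,"y":-0.003,"z":0,"wx":0,"wy":0,"wz":0,"grip":0.1}]' 30 >/dev/null; python3 go.py .5 0 .11
```

```text
clock 12.3 tcp [0.5017 0.0102 0.1105] yawY -95.4 shift mm [-0.7 10.3  0.5] turn [-0.   -0.01 -0.  ] F [ 0.8 -0.7 -1.8] T [-0.02  0.28  0.07] grip 0.0234 30.0 j6 1.46
clock 12.55 tcp [0.5019 0.0133 0.1106] yawY -95.4 shift mm [-0.6 13.4  0.6] turn [-0.    0.01  0.  ] F [-0.3 -0.3 -2.6] T [ 0.03  0.28 -0.05] grip 0.0234 30.0 j6 1.47
clock 12.8 tcp [0.5023 0.0162 0.1106] yawY -95.4 shift mm [-0.8 16.3  0.6] turn [-0.01  0.    0.  ] F [ 0.4 -0.4 -1.6] T [-0.06  0.3  -0.03] grip 0.0231 30.0 j6 1.47
```

```bash
python3 -m handwheel '[{"x":0,"y":-0.0015,"z":0,"wx":0,"wy":0,"wz":0,"grip":0.1},{"x":0,"y":-0.003,"z":0,"wx":0,"wy":0,"wz":0,"grip":0.1},{"x":0,"y":-0.003,"z":0,"wx":0,"wy":0,"wz":0,"grip":0.1}]' 30 >/dev/null; python3 go.py .5 0 .11; python3 -m handwheel '[{"x":0,"y":-0.0015,"z":0,"wx":0,"wy":0,"wz":0,"grip":0.1},{"x":0,"y":-0.003,"z":0,"wx":0,"wy":0,"wz":0,"grip":0.1},{"x":0,"y":-0.003,"z":0,"wx":0,"wy":0,"wz":0,"grip":0.1}]' 30 >/dev/null; python3 go.py .5 0 .11;  python3 -m handwheel '[{"x":0,"y":-0.0015,"z":0,"wx":0,"wy":0,"wz":0,"grip":0.1},{"x":0,"y":-0.003,"z":0,"wx":0,"wy":0,"wz":0,"grip":0.1},{"x":0,"y":-0.003,"z":0,"wx":0,"wy":0,"wz":0,"grip":0.1}]' 30 >/dev/null; python3 go.py .5 0 .11
```

```text
clock 13.05 tcp [0.5026 0.0191 0.1106] yawY -95.4 shift mm [-0.8 19.3  0.6] turn [-0.  0.  0.] F [-0.1 -0.  -2.3] T [ 0.01  0.32 -0.01] grip 0.0238 30.0 j6 1.48
clock 13.3 tcp [0.5028 0.022  0.1105] yawY -95.4 shift mm [-0.8 22.2  0.5] turn [ 0.01  0.01 -0.  ] F [-1.4 -0.9 -2.9] T [-0.21  0.36 -0.07] grip 0.0235 30.0 j6 1.48
clock 13.55 tcp [0.5026 0.0243 0.1104] yawY -95.4 shift mm [-0.2 24.5  0.4] turn [ 0.1   0.12 -0.  ] F [-3.6 -5.5  1.1] T [-1.11  0.81 -0.45] grip 0.0232 30.0 j6 1.49
```

Wall contact: Tx, Tz and Fy all jumped on the last step. I'll back off and yaw the tray about 3° so its front-left corner leads. Then I'll probe the wall at two depths to get its direction.

```bash
python3 -m handwheel '[{"x":0,"y":0.003,"z":0,"wx":0,"wy":0,"wz":0,"grip":0.1},{"x":0,"y":0.006,"z":0,"wx":0,"wy":0,"wz":-1,"grip":0.1},{"x":0,"y":0.009,"z":0,"wx":0,"wy":0,"wz":-2,"grip":0.1},{"x":0,"y":0.010,"z":0,"wx":0,"wy":0,"wz":-3,"grip":0.1},{"x":0,"y":0.010,"z":0,"wx":0,"wy":0,"wz":-3,"grip":0.1}]' 45 >/dev/null; python3 go.py .5 0 .11; python3 -m handwheel '[{"x":0,"y":-0.001,"z":0,"wx":0,"wy":0,"wz":0,"grip":0.1},{"x":0,"y":-0.001,"z":0,"wx":0,"wy":0,"wz":0,"grip":0.1}]' 45 >/dev/null; python3 go.py .5 0 .11; python3 -m handwheel '[{"x":0,"y":-0.001,"z":0,"wx":0,"wy":0,"wz":0,"grip":0.1},{"x":0,"y":-0.001,"z":0,"wx":0,"wy":0,"wz":0,"grip":0.1}]' 45 >/dev/null; python3 go.py .5 0 .11;python3 -m handwheel '[{"x":0,"y":-0.001,"z":0,"wx":0,"wy":0,"wz":0,"grip":0.1},{"x":0,"y":-0.001,"z":0,"wx":0,"wy":0,"wz":0,"grip":0.1}]' 45 >/dev/null; python3 go.py .5 0 .11;python3 -m handwheel '[{"x":0,"y":-0.001,"z":0,"wx":0,"wy":0,"wz":0,"grip":0.1},{"x":0,"y":-0.001,"z":0,"wx":0,"wy":0,"wz":0,"grip":0.1}]' 45 >/dev/null; python3 go.py .5 0 .11
```

```text
clock 13.97 tcp [0.5023 0.0148 0.1106] yawY -92.4 shift mm [-1.7 14.9  0.6] turn [-0.01 -0.01 -0.  ] F [-0.4  0.3 -3.4] T [0.04 0.23 0.02] grip 0.0232 45.0 j6 1.42
clock 14.13 tcp [0.5023 0.016  0.1106] yawY -92.4 shift mm [-1.6 16.1  0.6] turn [ 0. -0.  0.] F [-0.5 -1.6 -2.4] T [-0.21  0.26 -0.1 ] grip 0.0234 45.0 j6 1.42
clock 14.3 tcp [0.5022 0.017  0.1105] yawY -92.4 shift mm [-1.5 17.   0.5] turn [ 0.02  0.03 -0.  ] F [-1.6 -0.9 -2.1] T [-0.41  0.49 -0.21] grip 0.023 45.0 j6 1.42
clock 14.47 tcp [0.5021 0.0179 0.1105] yawY -92.4 shift mm [-1.4 17.9  0.5] turn [ 0.02  0.05 -0.  ] F [-2.  -2.8 -1.4] T [-0.66  0.58 -0.35] grip 0.0234 45.0 j6 1.42
clock 14.63 tcp [0.5021 0.0188 0.1104] yawY -92.4 shift mm [-1.3 18.8  0.4] turn [ 0.03  0.07 -0.  ] F [-3.3 -4.3 -0.9] T [-0.81  0.73 -0.48] grip 0.0233 45.0 j6 1.43
```

```bash
python3 -m handwheel '[{"x":0,"y":0.003,"z":0,"wx":0,"wy":0,"wz":0,"grip":0.1},{"x":-0.004,"y":0.005,"z":0,"wx":0,"wy":0,"wz":0,"grip":0.1},{"x":-0.010,"y":0.005,"z":0,"wx":0,"wy":0,"wz":0,"grip":0.1},{"x":-0.016,"y":0.005,"z":0,"wx":0,"wy":0,"wz":0,"grip":0.1},{"x":-0.022,"y":0.005,"z":0,"wx":0,"wy":0,"wz":0,"grip":0.1},{"x":-0.025,"y":0.005,"z":0,"wx":0,"wy":0,"wz":0,"grip":0.1},{"x":-0.025,"y":0.005,"z":0,"wx":0,"wy":0,"wz":0,"grip":0.1}]' 45 >/dev/null; python3 go.py .5 0 .11; python3 -m handwheel '[{"x":0,"y":-0.001,"z":0,"wx":0,"wy":0,"wz":0,"grip":0.1},{"x":0,"y":-0.001,"z":0,"wx":0,"wy":0,"wz":0,"grip":0.1}]' 45 >/dev/null; python3 go.py .5 0 .11; python3 -m handwheel '[{"x":0,"y":-0.001,"z":0,"wx":0,"wy":0,"wz":0,"grip":0.1},{"x":0,"y":-0.001,"z":0,"wx":0,"wy":0,"wz":0,"grip":0.1}]' 45 >/dev/null; python3 go.py .5 0 .11;python3 -m handwheel '[{"x":0,"y":-0.001,"z":0,"wx":0,"wy":0,"wz":0,"grip":0.1},{"x":0,"y":-0.001,"z":0,"wx":0,"wy":0,"wz":0,"grip":0.1}]' 45 >/dev/null; python3 go.py .5 0 .11;python3 -m handwheel '[{"x":0,"y":-0.001,"z":0,"wx":0,"wy":0,"wz":0,"grip":0.1},{"x":0,"y":-0.001,"z":0,"wx":0,"wy":0,"wz":0,"grip":0.1}]' 45 >/dev/null; python3 go.py .5 0 .11;python3 -m handwheel '[{"x":0,"y":-0.001,"z":0,"wx":0,"wy":0,"wz":0,"grip":0.1},{"x":0,"y":-0.001,"z":0,"wx":0,"wy":0,"wz":0,"grip":0.1}]' 45 >/dev/null; python3 go.py .5 0 .11
```

```text
clock 15.22 tcp [0.4763 0.0153 0.1105] yawY -92.4 shift mm [24.3 14.3  0.5] turn [-0.01  0.03  0.  ] F [-0.5  0.4 -1.3] T [-0.01  0.3  -0.  ] grip 0.0231 45.0 j6 1.41
clock 15.38 tcp [0.4773 0.0161 0.1106] yawY -92.4 shift mm [23.3 15.2  0.6] turn [-0.01 -0.01 -0.  ] F [-0.1 -0.  -2.6] T [0.04 0.34 0.02] grip 0.0232 45.0 j6 1.41
clock 15.55 tcp [0.4775 0.0171 0.1106] yawY -92.4 shift mm [23.2 16.1  0.6] turn [-0.   -0.01 -0.  ] F [-0.   0.2 -2.5] T [ 0.02  0.32 -0.01] grip 0.0232 45.0 j6 1.41
clock 15.72 tcp [0.4775 0.018  0.1106] yawY -92.4 shift mm [23.3 17.   0.6] turn [ 0.01 -0.    0.  ] F [-0.4 -1.1 -3.2] T [-0.04  0.31 -0.08] grip 0.0232 45.0 j6 1.41
clock 15.88 tcp [0.4773 0.0189 0.1105] yawY -92.4 shift mm [23.5 17.9  0.5] turn [ 0.02  0.02 -0.  ] F [-2.  -2.2 -1.4] T [-0.38  0.46 -0.27] grip 0.0233 45.0 j6 1.42
clock 16.05 tcp [0.4772 0.0198 0.1104] yawY -92.4 shift mm [23.6 18.9  0.4] turn [ 0.03  0.05 -0.  ] F [-2.5 -4.  -0.6] T [-0.68  0.65 -0.37] grip 0.0233 45.0 j6 1.42
```

```bash
python3 -m handwheel '[{"x":0,"y":0.003,"z":0,"wx":0,"wy":0,"wz":0,"grip":0.1},{"x":0,"y":0.004,"z":0,"wx":0,"wy":0,"wz":1,"grip":0.1},{"x":0,"y":0.004,"z":0,"wx":0,"wy":0,"wz":2,"grip":0.1},{"x":0,"y":0.004,"z":0,"wx":0,"wy":0,"wz":2,"grip":0.1}]' 30 >/dev/null; python3 go.py .5012 .0187 .11 -94.4
```

```text
clock 16.38 tcp [0.4774 0.016  0.1106] yawY -94.5 shift mm [23.5 -4.5  0.6] turn [-0.01 -0.02 -0.08] F [ 0.1 -0.2 -2.5] T [-0.13  0.26 -0.02] grip 0.0233 30.0 j6 1.44
```

```bash
python3 -m handwheel '[{"x":0.004,"y":-0.001,"z":0,"wx":0,"wy":0,"wz":0,"grip":0.1},{"x":0.010,"y":-0.002,"z":0,"wx":0,"wy":0,"wz":0,"grip":0.1},{"x":0.016,"y":-0.003,"z":0,"wx":0,"wy":0,"wz":0,"grip":0.1},{"x":0.021,"y":-0.004,"z":0,"wx":0,"wy":0,"wz":0,"grip":0.1},{"x":0.0235,"y":-0.0045,"z":0,"wx":0,"wy":0,"wz":0,"grip":0.1},{"x":0.0235,"y":-0.0045,"z":0,"wx":0,"wy":0,"wz":0,"grip":0.1}]' 30 >/dev/null; python3 go.py .5 0 .11;  python3 -m handwheel '[{"x":0,"y":-0.0007,"z":0,"wx":0,"wy":0,"wz":0,"grip":0.1},{"x":0,"y":-0.0007,"z":0,"wx":0,"wy":0,"wz":0,"grip":0.1}]' 30 >/dev/null; python3 go.py .5 0 .11; python3 -m handwheel '[{"x":0,"y":-0.0007,"z":0,"wx":0,"wy":0,"wz":0,"grip":0.1},{"x":0,"y":-0.0007,"z":0,"wx":0,"wy":0,"wz":0,"grip":0.1}]' 30 >/dev/null; python3 go.py .5 0 .11
```

```text
clock 16.88 tcp [0.5019 0.0187 0.1106] yawY -94.4 shift mm [-0.4 18.8  0.6] turn [ 0.   -0.03  0.  ] F [ 0.1  0.7 -2.9] T [-0.06  0.21  0.  ] grip 0.0237 30.0 j6 1.46
clock 17.05 tcp [0.5011 0.0195 0.1105] yawY -94.4 shift mm [ 0.4 19.5  0.5] turn [ 0.   -0.01  0.  ] F [-0.5 -0.  -2.6] T [-0.05  0.23  0.04] grip 0.0238 30.0 j6 1.46
clock 17.22 tcp [0.501  0.0201 0.1106] yawY -94.4 shift mm [ 0.5 20.1  0.6] turn [ 0.01  0.   -0.  ] F [ 0.7 -0.2 -2.6] T [-0.1   0.22 -0.01] grip 0.0231 30.0 j6 1.46
```

```bash
python3 -m handwheel '[{"x":0,"y":-0.0007,"z":0,"wx":0,"wy":0,"wz":0,"grip":0.1},{"x":0,"y":-0.0007,"z":0,"wx":0,"wy":0,"wz":0,"grip":0.1}]' 30 >/dev/null; python3 go.py .5 0 .11; python3 -m handwheel '[{"x":0,"y":-0.0007,"z":0,"wx":0,"wy":0,"wz":0,"grip":0.1},{"x":0,"y":-0.0007,"z":0,"wx":0,"wy":0,"wz":0,"grip":0.1}]' 30 >/dev/null; python3 go.py .5 0 .11; python3 -m handwheel '[{"x":0,"y":-0.0007,"z":0,"wx":0,"wy":0,"wz":0,"grip":0.1},{"x":0,"y":-0.0007,"z":0,"wx":0,"wy":0,"wz":0,"grip":0.1}]' 30 >/dev/null; python3 go.py .5 0 .11
```

```text
clock 17.38 tcp [0.501  0.0207 0.1105] yawY -94.4 shift mm [ 0.6 20.7  0.5] turn [ 0.02  0.03 -0.  ] F [-1.4 -1.7 -1.9] T [-0.33  0.44 -0.16] grip 0.0236 30.0 j6 1.46
clock 17.55 tcp [0.5009 0.0213 0.1104] yawY -94.4 shift mm [ 0.8 21.3  0.4] turn [ 0.03  0.06 -0.  ] F [-2.5 -4.  -1.6] T [-0.71  0.64 -0.27] grip 0.0237 30.0 j6 1.46
clock 17.72 tcp [0.5008 0.0219 0.1104] yawY -94.4 shift mm [ 0.9 21.9  0.4] turn [ 0.05  0.09 -0.  ] F [-4.1 -5.  -0.7] T [-0.86  0.83 -0.34] grip 0.0232 30.0 j6 1.47
```

```bash
python3 -m handwheel '[{"x":0,"y":0.001,"z":0,"wx":0,"wy":0,"wz":0,"grip":0.1},{"x":0.002,"y":0.001,"z":0,"wx":0,"wy":0,"wz":0,"grip":0.1},{"x":0.004,"y":0.001,"z":0,"wx":0,"wy":0,"wz":0,"grip":0.1},{"x":0.006,"y":0.001,"z":0,"wx":0,"wy":0,"wz":0,"grip":0.1}]' 30 >/dev/null; python3 go.py .5 0 .11; python3 -m handwheel '[{"x":0.001,"y":0,"z":0,"wx":0,"wy":0,"wz":0,"grip":0.1},{"x":0.002,"y":0,"z":0,"wx":0,"wy":0,"wz":0,"grip":0.1}]' 30 >/dev/null; python3 go.py .5 0 .11; python3 -m handwheel '[{"x":0.001,"y":0,"z":0,"wx":0,"wy":0,"wz":0,"grip":0.1},{"x":0.002,"y":0,"z":0,"wx":0,"wy":0,"wz":0,"grip":0.1}]' 30 >/dev/null; python3 go.py .5 0 .11
```

```text
clock 18.05 tcp [0.5069 0.0206 0.1103] yawY -94.4 shift mm [-5.3 21.1  0.4] turn [ 0.02  0.1  -0.  ] F [-4.2 -3.4  0.4] T [-0.7   0.96 -0.28] grip 0.0235 30.0 j6 1.47
clock 18.22 tcp [0.5089 0.0204 0.1103] yawY -94.4 shift mm [-7.3 21.   0.3] turn [ 0.02  0.1  -0.  ] F [-5.  -3.  -0.3] T [-0.78  0.94 -0.27] grip 0.0236 30.0 j6 1.47
clock 18.38 tcp [0.5108 0.0202 0.1103] yawY -94.4 shift mm [-9.2 21.   0.3] turn [ 0.03  0.11 -0.  ] F [-4.5 -4.   0.7] T [-0.79  0.93 -0.24] grip 0.0238 30.0 j6 1.47
```

```bash
python3 -m handwheel '[{"x":0.001,"y":0.0004,"z":0,"wx":0,"wy":0,"wz":0,"grip":0.1},{"x":0.002,"y":0.0004,"z":0,"wx":0,"wy":0,"wz":0,"grip":0.1}]' 30 >/dev/null; python3 go.py .5 0 .11; python3 -m handwheel '[{"x":0.001,"y":0,"z":0,"wx":0,"wy":0,"wz":0,"grip":0.1},{"x":0.002,"y":0,"z":0,"wx":0,"wy":0,"wz":0,"grip":0.1}]' 30 >/dev/null; python3 go.py .5 0 .11; python3 -m handwheel '[{"x":0.001,"y":0,"z":0,"wx":0,"wy":0,"wz":0,"grip":0.1},{"x":0.002,"y":0,"z":0,"wx":0,"wy":0,"wz":0,"grip":0.1}]' 30 >/dev/null; python3 go.py .5 0 .11
```

```text
clock 18.55 tcp [0.513  0.0198 0.1104] yawY -94.4 shift mm [-11.4  20.7   0.4] turn [ 0.01  0.07 -0.  ] F [-3.9 -2.9 -0.5] T [-0.65  0.84 -0.21] grip 0.0236 30.0 j6 1.47
clock 18.72 tcp [0.5149 0.0196 0.1103] yawY -94.4 shift mm [-13.4  20.7   0.4] turn [ 0.02  0.07 -0.  ] F [-4.2 -4.4 -0. ] T [-0.69  0.95 -0.27] grip 0.0236 30.0 j6 1.47
clock 18.88 tcp [0.5169 0.0194 0.1103] yawY -94.4 shift mm [-15.4  20.7   0.4] turn [ 0.02  0.08 -0.  ] F [-5.4 -3.4 -0.3] T [-0.71  0.88 -0.21] grip 0.0234 30.0 j6 1.47
```

```bash
python3 -m handwheel '[{"x":0.001,"y":0.0002,"z":0,"wx":0,"wy":0,"wz":0,"grip":0.1},{"x":0.002,"y":0.0002,"z":0,"wx":0,"wy":0,"wz":0,"grip":0.1},{"x":0.003,"y":0.0002,"z":0,"wx":0,"wy":0,"wz":0,"grip":0.1}]' 30 >/dev/null; python3 go.py .5 0 .11; python3 -m handwheel '[{"x":0.001,"y":0.0001,"z":0,"wx":0,"wy":0,"wz":0,"grip":0.1},{"x":0.002,"y":0.0001,"z":0,"wx":0,"wy":0,"wz":0,"grip":0.1},{"x":0.003,"y":0.0001,"z":0,"wx":0,"wy":0,"wz":0,"grip":0.1}]' 30 >/dev/null; python3 go.py .5 0 .11; python3 -m handwheel '[{"x":0.001,"y":0,"z":0,"wx":0,"wy":0,"wz":0,"grip":0.1},{"x":0.002,"y":0,"z":0,"wx":0,"wy":0,"wz":0,"grip":0.1},{"x":0.003,"y":0,"z":0,"wx":0,"wy":0,"wz":0,"grip":0.1}]' 30 >/dev/null; python3 go.py .5 0 .11
```

```text
clock 19.13 tcp [0.52   0.0191 0.1104] yawY -94.4 shift mm [-18.5  20.5   0.4] turn [ 0.01  0.04 -0.  ] F [-3.9 -2.9 -1.4] T [-0.67  0.89 -0.22] grip 0.0234 30.0 j6 1.47
clock 19.38 tcp [0.5231 0.0187 0.1105] yawY -94.4 shift mm [-21.6  20.5   0.5] turn [ 0.01  0.02 -0.  ] F [-2.9 -3.6 -0.8] T [-0.68  0.89 -0.19] grip 0.0237 30.0 j6 1.47
clock 19.63 tcp [0.5261 0.0185 0.1105] yawY -94.4 shift mm [-24.6  20.4   0.5] turn [ 0.01  0.02 -0.  ] F [-2.9 -3.9 -1.1] T [-0.67  0.91 -0.19] grip 0.023 30.0 j6 1.47
```

```bash
python3 -m handwheel '[{"x":0.0015,"y":0.0001,"z":0,"wx":0,"wy":0,"wz":0,"grip":0.1},{"x":0.003,"y":0.0002,"z":0,"wx":0,"wy":0,"wz":0,"grip":0.1},{"x":0.005,"y":0.0003,"z":0,"wx":0,"wy":0,"wz":0,"grip":0.1},{"x":0.007,"y":0.0003,"z":0,"wx":0,"wy":0,"wz":0,"grip":0.1},{"x":0.009,"y":0.0004,"z":0,"wx":0,"wy":0,"wz":0,"grip":0.1}]' 30 >/dev/null; python3 go.py .5 0 .11; python3 -m handwheel '[{"x":0.0015,"y":0.0001,"z":0,"wx":0,"wy":0,"wz":0,"grip":0.1},{"x":0.003,"y":0.0002,"z":0,"wx":0,"wy":0,"wz":0,"grip":0.1},{"x":0.005,"y":0.0003,"z":0,"wx":0,"wy":0,"wz":0,"grip":0.1},{"x":0.007,"y":0.0003,"z":0,"wx":0,"wy":0,"wz":0,"grip":0.1},{"x":0.009,"y":0.0004,"z":0,"wx":0,"wy":0,"wz":0,"grip":0.1}]' 30 >/dev/null; python3 go.py .5 0 .11
```

```text
clock 20.05 tcp [0.5353 0.0174 0.1105] yawY -94.4 shift mm [-33.8  20.1   0.5] turn [-0. -0. -0.] F [-3.7 -1.9 -2.2] T [-0.62  0.82 -0.16] grip 0.0233 30.0 j6 1.47
clock 20.47 tcp [0.5443 0.0164 0.1106] yawY -94.4 shift mm [-42.9  19.8   0.6] turn [-0.01 -0.02 -0.  ] F [-2.1 -2.6 -1.6] T [-0.42  0.65 -0.08] grip 0.0232 30.0 j6 1.47
```

```bash
python3 -m handwheel '[{"x":0.0015,"y":0,"z":0,"wx":0,"wy":0,"wz":0,"grip":0.1},{"x":0.003,"y":0.0001,"z":0,"wx":0,"wy":0,"wz":0,"grip":0.1},{"x":0.005,"y":0.0001,"z":0,"wx":0,"wy":0,"wz":0,"grip":0.1},{"x":0.007,"y":0.0001,"z":0,"wx":0,"wy":0,"wz":0,"grip":0.1},{"x":0.009,"y":0.0002,"z":0,"wx":0,"wy":0,"wz":0,"grip":0.1}]' 30 >/dev/null; python3 go.py .5 0 .11; python3 -m handwheel '[{"x":0.0015,"y":0,"z":0,"wx":0,"wy":0,"wz":0,"grip":0.1},{"x":0.003,"y":0,"z":0,"wx":0,"wy":0,"wz":0,"grip":0.1},{"x":0.005,"y":0.0001,"z":0,"wx":0,"wy":0,"wz":0,"grip":0.1},{"x":0.007,"y":0.0001,"z":0,"wx":0,"wy":0,"wz":0,"grip":0.1}]' 30 >/dev/null; python3 go.py .5 0 .11
```

```text
clock 20.88 tcp [0.5532 0.0155 0.1106] yawY -94.4 shift mm [-51.9  19.6   0.6] turn [-0.01 -0.02 -0.  ] F [-1.4 -1.5 -1.7] T [-0.33  0.56 -0.  ] grip 0.0237 30.0 j6 1.47
clock 21.22 tcp [0.5602 0.0148 0.1106] yawY -94.4 shift mm [-58.9  19.4   0.6] turn [-0.01 -0.02 -0.  ] F [-1.3 -1.8 -1.7] T [-0.32  0.61 -0.05] grip 0.0235 30.0 j6 1.47
```

Stop expected at about x=0.5686, so from here I go in 1 mm steps.

```bash
python3 -m handwheel '[{"x":0.001,"y":0,"z":0,"wx":0,"wy":0,"wz":0,"grip":0.1},{"x":0.002,"y":0,"z":0,"wx":0,"wy":0,"wz":0,"grip":0.1},{"x":0.003,"y":0,"z":0,"wx":0,"wy":0,"wz":0,"grip":0.1},{"x":0.003,"y":0,"z":0,"wx":0,"wy":0,"wz":0,"grip":0.1}]' 30 >/dev/null; python3 go.py .5 0 .11; python3 -m handwheel '[{"x":0.001,"y":0,"z":0,"wx":0,"wy":0,"wz":0,"grip":0.1},{"x":0.002,"y":0,"z":0,"wx":0,"wy":0,"wz":0,"grip":0.1},{"x":0.002,"y":0,"z":0,"wx":0,"wy":0,"wz":0,"grip":0.1}]' 30 >/dev/null; python3 go.py .5 0 .11;python3 -m handwheel '[{"x":0.001,"y":0,"z":0,"wx":0,"wy":0,"wz":0,"grip":0.1},{"x":0.001,"y":0,"z":0,"wx":0,"wy":0,"wz":0,"grip":0.1}]' 30 >/dev/null; python3 go.py .5 0 .11
```

```text
clock 21.55 tcp [0.5632 0.0146 0.1106] yawY -94.4 shift mm [-61.9  19.4   0.6] turn [-0.   -0.03 -0.  ] F [-0.5 -1.6 -3.2] T [-0.26  0.39 -0.06] grip 0.0234 30.0 j6 1.47
clock 21.8 tcp [0.5651 0.0144 0.1106] yawY -94.4 shift mm [-63.8  19.4   0.6] turn [-0.   -0.02 -0.  ] F [-1.  -1.1 -2.3] T [-0.26  0.44 -0.05] grip 0.0231 30.0 j6 1.47
clock 21.97 tcp [0.5661 0.0143 0.1106] yawY -94.4 shift mm [-64.8  19.4   0.6] turn [ 0.   -0.01  0.  ] F [-1.4 -2.1 -2. ] T [-0.29  0.45  0.05] grip 0.0235 30.0 j6 1.47
```

```bash
python3 -m handwheel '[{"x":0.001,"y":0,"z":0,"wx":0,"wy":0,"wz":0,"grip":0.1},{"x":0.001,"y":0,"z":0,"wx":0,"wy":0,"wz":0,"grip":0.1}]' 30 >/dev/null; python3 go.py .5 0 .11; python3 -m handwheel '[{"x":0.001,"y":0,"z":0,"wx":0,"wy":0,"wz":0,"grip":0.1},{"x":0.001,"y":0,"z":0,"wx":0,"wy":0,"wz":0,"grip":0.1}]' 30 >/dev/null; python3 go.py .5 0 .11;python3 -m handwheel '[{"x":0.001,"y":0,"z":0,"wx":0,"wy":0,"wz":0,"grip":0.1},{"x":0.001,"y":0,"z":0,"wx":0,"wy":0,"wz":0,"grip":0.1}]' 30 >/dev/null; python3 go.py .5 0 .11
```

```text
clock 22.13 tcp [0.567  0.0143 0.1105] yawY -94.4 shift mm [-65.7  19.4   0.5] turn [ 0.   -0.01  0.  ] F [-2.3 -0.6 -1.4] T [-0.33  0.5  -0.03] grip 0.0233 30.0 j6 1.47
clock 22.3 tcp [0.568  0.0142 0.1105] yawY -94.4 shift mm [-66.7  19.4   0.5] turn [ 0.   -0.01  0.  ] F [-1.5 -1.6 -1.3] T [-0.37  0.55 -0.05] grip 0.0236 30.0 j6 1.47
clock 22.47 tcp [0.5687 0.0141 0.1105] yawY -94.4 shift mm [-67.5  19.4   0.5] turn [ 0.    0.05 -0.  ] F [-3.1 -1.7 -1.7] T [-0.45  0.79 -0.05] grip 0.0237 30.0 j6 1.47
```

```bash
python3 -m handwheel '[{"x":0.0007,"y":0,"z":0,"wx":0,"wy":0,"wz":0,"grip":0.1},{"x":0.0007,"y":0,"z":0,"wx":0,"wy":0,"wz":0,"grip":0.1}]' 30 >/dev/null; python3 go.py .5 0 .11; python3 -m handwheel '[{"x":0.0005,"y":0,"z":0,"wx":0,"wy":0,"wz":0,"grip":0.1},{"x":0.0005,"y":0,"z":0,"wx":0,"wy":0,"wz":0,"grip":0.1}]' 30 >/dev/null; python3 go.py .5 0 .11
```

```text
clock 22.63 tcp [0.5689 0.0141 0.1103] yawY -94.4 shift mm [-67.6  19.4   0.5] turn [ 0.01  0.15 -0.  ] F [-6.5 -1.8  1.4] T [-0.41  1.15 -0.04] grip 0.0234 30.0 j6 1.47
clock 22.8 tcp [0.569  0.0141 0.1103] yawY -94.4 shift mm [-67.7  19.4   0.5] turn [ 0.01  0.22 -0.  ] F [-8.2 -3.1  1.5] T [-0.54  1.37 -0.08] grip 0.0235 30.0 j6 1.47
```

```bash
python3 -m handwheel '[{"x":-0.0006,"y":0.0003,"z":0,"wx":0,"wy":0,"wz":0,"grip":0.1},{"x":-0.0006,"y":0.0003,"z":0,"wx":0,"wy":0,"wz":0,"grip":0.1},{"x":-0.0006,"y":0.0003,"z":0,"wx":0,"wy":0,"wz":0,"grip":0.55},{"x":-0.0006,"y":0.0003,"z":0,"wx":0,"wy":0,"wz":0,"grip":0.55},{"x":-0.0006,"y":0.0003,"z":0,"wx":0,"wy":0,"wz":0,"grip":0.55},{"x":-0.0006,"y":0.0003,"z":0,"wx":0,"wy":0,"wz":0,"grip":0.55},{"x":-0.0006,"y":0.0003,"z":0,"wx":0,"wy":0,"wz":0,"grip":0.55},{"x":-0.0006,"y":0.0003,"z":0,"wx":0,"wy":0,"wz":0,"grip":0.55},{"x":-0.0006,"y":0.0003,"z":0,"wx":0,"wy":0,"wz":0,"grip":0.55}]' 30; python3 -m handwheel '[{"x":0,"y":0,"z":-0.01,"wx":0,"wy":0,"wz":0,"grip":0.55},{"x":0,"y":0,"z":-0.03,"wx":0,"wy":0,"wz":0,"grip":0.55},{"x":0,"y":0,"z":-0.06,"wx":0,"wy":0,"wz":0,"grip":0.55},{"x":-0.03,"y":0,"z":-0.09,"wx":0,"wy":0,"wz":0,"grip":0.55},{"x":-0.07,"y":0,"z":-0.12,"wx":0,"wy":0,"wz":0,"grip":0.55},{"x":-0.11,"y":0,"z":-0.15,"wx":0,"wy":0,"wz":0,"grip":0.55},{"x":-0.13,"y":0,"z":-0.17,"wx":0,"wy":0,"wz":0,"grip":0.55},{"x":-0.13,"y":0,"z":-0.17,"wx":0,"wy":0,"wz":0,"grip":0.55}]'; python3 m3.py t4; python3 - <<'E'
from m import *
c=camera("scene");im=cv2.GaussianBlur(c["img"],(3,3),0)
cv2.imwrite("pics/t5.png",np.hstack([cv2.resize(i[...,::-1],(390,400),interpolation=cv2.INTER_CUBIC) for i in (c["img"][175:275,285:385],camera("top")["img"][150:250,260:360])]))
E
```

```text
clock: 23.55
tool_pos: [0.5697, 0.0138, 0.1107]
tool_rot: [0.999, -0.039, 0.0, -0.0]
contact_force: [0.1, 0.4, 0.9]
grip_width: 0.0517
gripper_force: 0.0
clock: 24.22
tool_pos: [0.4386, 0.0242, 0.2868]
tool_rot: [0.999, -0.038, 0.005, 0.001]
contact_force: [0.3, -0.1, -0.2]
grip_width: 0.0519
gripper_force: 0.0
[298 205  31  19 249] [[0.558, 0.058, 0.012], [0.605, 0.054, 0.012], [0.596, -0.031, 0.012], [0.548, -0.025, 0.012]]
```

View pics/t5.png

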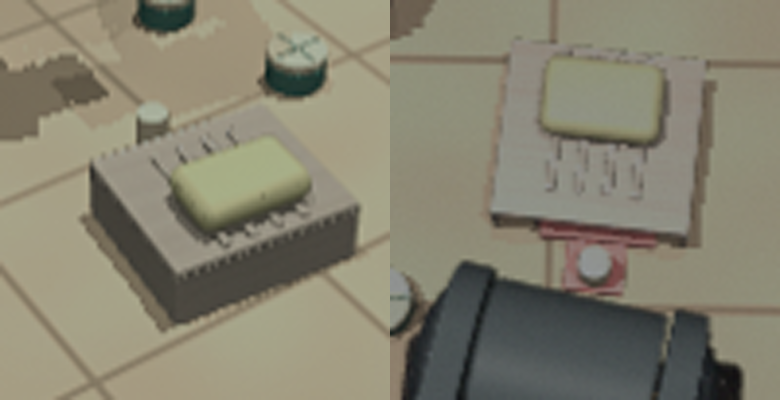

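The right half shows the tray under the hood, with only a thin rear rim (590,235) and the knob (594,264) outside, as expected at home. One knob check, then hand in.

```bash
python3 - <<'E'
from m import *
c=camera("top");hsv=cv2.cvtColor(c["img"],cv2.COLOR_RGB2HSV);k=(hsv[...,1]<28)&(hsv[...,2]>105)
w=np.zeros_like(k);w[209:223,305:320]=1
for m,st,ce in comps(k&w,20): print(ce,st,plane(c,[ce],.048)[0].round(4))
K=plane(c,[ce],.048)[0]
if abs(K[0]-.569)<.005 and abs(K[1]-.014)<.005: print(order.finish_job())
E
```

```text
[311.78431373 215.31372549] [308 212   8   8  51] [0.5674 0.0145 0.048 ]
the job is handed in; nothing more can be done
None
```

The tray is home against the stop under the chrome soap holder and released, and the job is handed in. The pill box was standing in the pan when last seen, before it went under the hood, and I couldn't see it after that.

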